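# Seat a moulded cover in the welding nest and snug its thumbscrew

### The job

Push the white plastic cover along its nest until its nose is fully home against the red end stop. Then turn the knurled brass thumbscrew on the bridge clockwise, regripping as needed, until its foot has seated on the cover and you feel the resistance clearly rise: leave it snug, but do not overtighten it and crush the plastic. Let go, and leave the horn, the screwdriver and the tray where they are.

Things in the scene. Friction and masses are not known exactly. Their poses are not given: they have to be found in the camera images.
- nest: fixed nest: aluminium plate 185 x 110 x 12 mm under a grey bridge. Origin on the table under the screw axis; x = direction to push the cover, z up. Plate x = -135 to 50. Two guide rails (inner faces y = +-20.75, tops at z = 22, x = -75 to 35) lead the cover. Bridge beam x = -18 to 18, y = -47 to 47, underside at z = 46, flat top at z = 58; the red stop's top at z = 30
- stop_face (a point): centre of the red end stop's face that the cover's nose must touch, 25 mm past the thumbscrew axis in nest x, 20 mm above the table; axes as the nest
- cover: loose white plastic cover, a bar 95 x 40 x 16 mm (x, y, z), about 0.12 kg, lying on the nest's plate between the rails, pulled 25 to 50 mm back from the stop. Origin: centre of its underside (12 mm above the table); x towards its nose and the stop. Two studs, 8 mm wide and 4 mm high, on top near the tail
- cover_nose (a point): centre of the cover's leading end face, 8 mm above its underside
- cover_tail (a point): centre of the cover's trailing end face, the one to push on (face 40 mm wide, 16 mm high), 8 mm above its underside
- thumbscrew: knurled brass screw head, 34 mm diameter, axis vertical, on the bridge. Origin on its axis at the bridge's top; knurl from 4 to 32 mm above that. It is captive: the head turns but keeps its height, while a foot, 24 mm wide, under the bridge comes down 2.5 mm per rad clockwise seen from above. How far it must turn to meet the cover is unknown: 0.6 to 3.8 rad
- screw_grip (a point): point on the screw axis, a good TCP height: 22 mm above the bridge's top (fingertips 3 mm above it). The knurl grips well. Free it drags with 0.05 N m; once the foot bears, the resisting torque climbs by about 0.25 N m per rad and is felt even when stopped, give or take 0.05. A steady 0.1 to 0.15 N m is snug, 0.25 can crush it. Let go, it springs back a little and stays snug
- horn: bystander: loose steel welding horn standing upright, stepped cylinder 44 mm diameter, 95 mm high; origin at the centre of its foot
- driver: bystander: loose screwdriver with yellow handle, 200 mm long, 26 mm thick, lying along its x; origin under its middle
- tray: bystander: blue open tray 170 x 120 x 50 mm with spare covers, fixed to the table; origin under its centre

How it is judged:
By the outcome, as a careful person would: the job done as asked, in the order asked, and still so for the second after the job is handed in, with the robot touching nothing.
It also fails if it takes over 72 s, if anything falls off the work surface, if the arm or the gripper's body presses on something with over 40 N, if the wrist force passes 120 N, or if a joint passes its speed limit or range.

### The arm

A 6-joint arm with a two-finger parallel gripper is mounted at the origin on the work surface. World frame = base frame: x ahead of the robot, y to its left, z up, the work surface at z = 0. Lengths are in mm, angles in rad, forces in N, time in s.
With the tool pointing down it reaches from about 350 to 975 mm from the base axis. Payload 7.1 kg.
Tool frame: the origin (TCP) lies between the finger pads, 19 mm behind the fingertips; this is the grasp point; z points along the fingers, y is the line along which they close (so a half turn about z gives the same grasp; the last joint's range is limited). The gripper opens to 88 mm and grips with 3 to 60 N. Pads are 20 mm wide; open, the fingers measure 115 mm over their backs; the gripper's body (75 mm by 178 mm) begins 61 mm behind the grasp point.
Start: joints at [-1.364, 0.423, 1.63, -0, 1.089, -0.019], TCP at [139.948, -609.114, 241.375] pointing down, gripper open.
Joint ranges: [-3, 3], [-0.9, 2.11], [0.09, 2.58], [-1.31, 4.45], [0.11, 2.69], [-2.54, 2.54]. Speed limits (rad/s): [2.39, 2.39, 3.01, 3.14, 3.14, 3.14].

### API

Orientations are given as a rotation vector (axis times angle).
In Python, from workcell import ctrl, cams gives the robot as it stands.
- The arm moves only by the tool move_arm, never from a script. Its argument "steps" is a list of rows, each a list of 3 entries, a list of its own where there are three numbers: the shift along the tool's x, y, z in units of 25 mm (1.0 is 25 mm), then the turn about the tool's z in units of 5 degrees (1.0 is 5 degrees), then the closure, from 0 (fully open) to 1 (shut). A call has 1 to 20 rows; each row shifts and turns the commanded pose from where the row before left it, along the tool's axes as they then stand; what a row does not reach is not made up. A row lasts 1/12 s, in which the tool goes at most 41.7 mm and 7.16 degrees, less where a joint would pass 70% of its speed; a pose out of reach is approached as far as the arm can. A call is refused whole if a number of a shift passes 1 or a number of a turn 1, either way. A call with a gripper value outside its range is refused whole. The fingers move at their own pace and stop on an object; the grip force is fixed at half the most. Time passes only in rows, so rows that do not move let the fingers close. It gives the time, the measured TCP pose, the force, the opening and the grip force at its end, in the units of the state.
- ctrl.get_obs(): the state, without advancing time (a new reading comes with each control period).
- cams.get_image(name): name is "scene" or "top"; returns a dict with "image" (400x640x3 uint8, red, green, blue), "camera_matrix" (3x3 intrinsics, pixels), "xyz" and "rotation" of the camera in the world. Camera axes: x right, y down, z forward; pixel columns grow to the right and rows downward; lengths in mm; the calibration is good to about 2 mm. A picture is of the moment at which its call begins. There is no depth.
- ctrl.close_job(): hands the job in; it is judged then, once.
Trained networks look in the newest picture that a camera, given by its name, has taken for a name from the list of things; names that differ only in an ending like _2 or _b are one class to them, and where a whole thing is asked for, a point or a joint stands for the part that bears it (a point fixed in the world has none). Each returns a list of dicts, best first, with "p" (0 to 1); they miss things now and then, are a little off and sometimes report something else, mostly with a low value. They report only what shows in the picture. A call takes as long as a camera call.
- cams.boxes_of(camera, thing): "rect" ([centre column, centre row, width, height] in pixels, round what is visible of it).
- cams.cut_out(camera, thing): "pixels" (400x640 bool, what is visible of it) and "rect" ([centre column, centre row, width, height] in pixels, round what is visible of it).
The state is a dict: "t": time; "qpos": joint angles; "qvel": joint speeds; "joint_torque": joint torques, N m; "ee_pos": TCP position; "orientation": TCP orientation; "ft_force": force on the tool from outside, world axes, zero at the start; "moment": the same for the moment, N m; "width": finger opening in mm; "grasp_force": force on a finger pad.
Only numpy, scipy, OpenCV 4.12 (cv2) and the standard library are available. Lean on these libraries where they do the work, as an engineer would, in place of code of your own. Each camera call takes 0.05 s, during which the arm holds its last target. There are 200 camera calls.

## Working session

There is one attempt and no reset: what is moved stays moved. The work goes in short steps, Python scripts to look and compute and a tool call to move; the robot and the scene stay as the last step left them, time stands still between calls to the robot, and variables do not carry over. Pictures are saved under pics/ and viewed, at most 10 in all, crops included, and the job is handed in when it is done.

Besides the shell and the picture viewer there is one more tool, called after "Request:" as name([rows], argument=value, ...), one row to a line, values as JSON. move_arm: Moves the arm, as the interface text tells. Its arguments: {"type":"object","properties":{"steps":{"type":"array"}},"required":["steps"]}

```bash
mkdir -p pics; python3 - <<'E'
from workcell import ctrl,cams
import cv2,numpy as np
o=ctrl.get_obs(); print({k:np.round(v,3).tolist() for k,v in o.items()})
for c in("scene","top"):
    d=cams.get_image(c); cv2.imwrite(f"pics/{c}0.png",d["image"][:,:,::-1]); print(c,d["camera_matrix"],d["xyz"],d["rotation"])
    np.savez(c+".npz",K=d["camera_matrix"],t=d["xyz"],R=d["rotation"])
    for n in("nest","cover","thumbscrew","horn","driver","tray"):
        print(n,[(round(b["p"],2),np.round(b["rect"],1).tolist()) for b in cams.boxes_of(c,n)[:2]])
E
```

```text
{'t': 0.0, 'qpos': [-1.364, 0.424, 1.631, -0.0, 1.089, -0.019], 'qvel': [-0.0, 0.0, -0.001, -0.0, -0.001, -0.001], 'joint_torque': [0.0, -54.462, -27.366, 0.064, 0.023, -0.0], 'ee_pos': [139.857, -608.634, 240.638], 'orientation': [-3.12, -0.354, 0.0], 'ft_force': [0.223, -0.286, -0.442], 'moment': [-0.014, -0.029, -0.008], 'grasp_force': 0.0, 'width': 87.92}
scene [[511.31806888   0.         324.97016353]
 [  0.         511.31806888 195.96959584]
 [  0.           0.           1.        ]] [1385.64741575  381.80228499  908.70989888] [-1.33716253 -2.1149721   0.99204071]
nest [(0.93, [308.2, 227.6, 81.4, 50.1])]
cover [(0.75, [304.1, 219.8, 29.6, 15.7]), (0.57, [457.4, 282.0, 19.5, 38.7])]
thumbscrew [(0.8, [324.4, 210.5, 12.7, 17.6])]
horn [(0.63, [457.8, 281.4, 23.7, 40.4])]
driver [(0.64, [458.9, 223.4, 26.9, 57.1])]
tray [(0.77, [203.6, 178.5, 73.2, 54.8])]
top [[470.12861708   0.         310.2386935 ]
 [  0.         470.12861708 197.36451218]
 [  0.           0.           1.        ]] [ 334.80659567  -41.13235159 1338.47011033] [-2.15094667  2.16965831 -0.16731222]
nest [(0.72, [311.9, 187.9, 63.9, 43.0])]
cover [(0.83, [317.8, 183.4, 32.3, 13.6])]
thumbscrew [(0.65, [294.4, 185.6, 11.0, 15.1]), (0.65, [310.4, 188.4, 62.1, 49.3])]
horn [(0.86, [172.7, 170.4, 23.2, 19.2])]
driver [(0.71, [188.8, 251.6, 38.9, 52.6])]
tray [(0.59, [438.0, 198.2, 55.6, 69.8])]
```

```bash
ls; ls pics
```

```text
pics
scene.npz
top.npz
scene0.png
top0.png
```

```bash
python3 - <<'E'
import cv2
a=cv2.imread("pics/top0.png")[140:235,255:375]; b=cv2.imread("pics/scene0.png")[175:270,250:370]
cv2.imwrite("pics/crop.png",cv2.resize(cv2.vconcat([a,b]),None,fx=3,fy=3,interpolation=cv2.INTER_CUBIC)); 
a=cv2.resize(a,None,fx=5,fy=5,interpolation=2); cv2.imwrite("pics/tc.png",a)
cv2.imwrite("pics/sc.png",cv2.resize(b,None,fx=5,fy=5,interpolation=2))
E
```

```text
(no output)
```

View pics/tc.png

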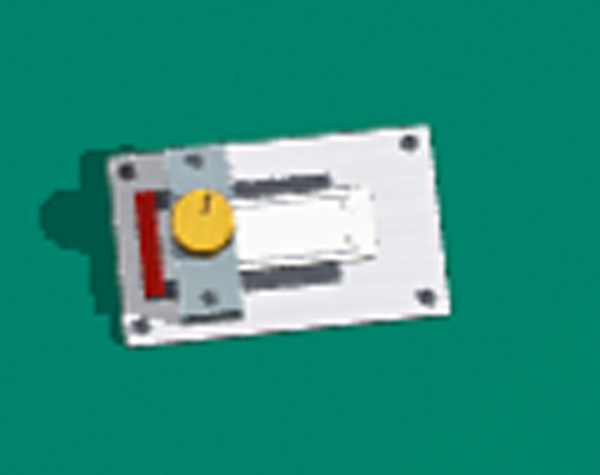

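View pics/sc.png

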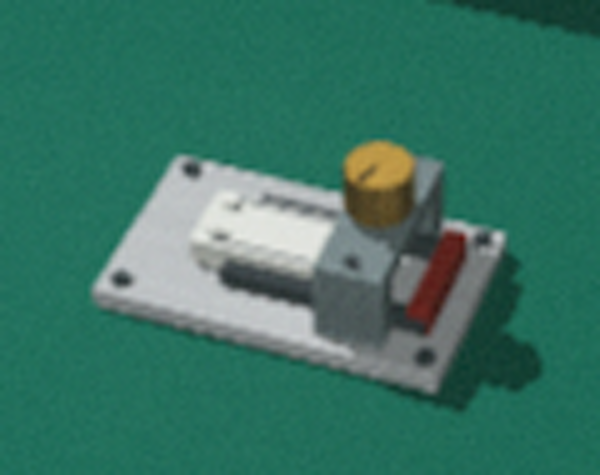

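View pics/top0.png

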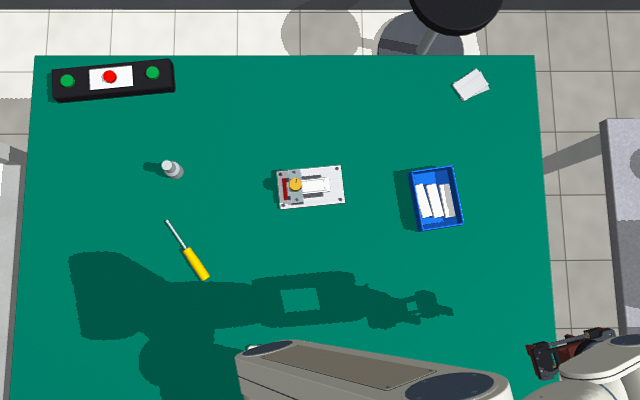

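The top view shows the plate with the stop on the left, and the screw head at about pixel (296,184). The cover's tail is on the right at about (330,184). In the scene view the stop is on the right, and there is free table around the nest. Next I fit the nest pose from the plate corners and the screw head.

```bash
cat > h.py <<'E'
import numpy as np
from scipy.spatial.transform import Rotation as Ro
C={}
for c in("scene","top"):
    z=np.load(c+".npz"); R=z["R"]; C[c]=(z["K"],z["t"],Ro.from_rotvec(R).as_matrix() if R.ndim==1 else R)
def proj(c,P):
    K,t,R=C[c]; p=(np.atleast_2d(P)-t)@R@K.T; return p[:,:2]/p[:,2:]
def ray(c,uv,z):
    K,t,R=C[c]; d=R@np.linalg.solve(K,[uv[0],uv[1],1]); return t+d*(z-t[2])/d[2]
def full(c,uv):
    off={"top":(255,140),"scene":(250,175)}[c]; return (np.array(uv)+.5)/5-.5+off
E
python3 - <<'E'
from h import *
from scipy.optimize import least_squares
L=[(50,-55,12),(-135,-55,12),(-135,55,12),(50,55,12),(0,0,90)]
T=full("top",[(108,155),(430,125),(450,313),(127,347),(204,222)])
S=full("scene",[(437,380),(95,291),(180,155),(507,235),(379,165)])
L=np.array(L,float)
def W(p,P): c,s=np.cos(p[2]),np.sin(p[2]); return np.c_[p[0]+c*P[:,0]-s*P[:,1],p[1]+s*P[:,0]+c*P[:,1],P[:,2]]
for use in("ts","t","s"):
    f=lambda p:np.concatenate(([(proj("top",W(p,L))-T).ravel()] if "t" in use else [])+([(proj("scene",W(p,L))-S).ravel()] if "s" in use else []))
    r=least_squares(f,[400,0,1.57]); print(use,r.x.round(3),r.fun.round(1))
    if use=="ts":p=r.x
np.save("nest.npy",p)
c,s=np.cos(p[2]),np.sin(p[2])
for n,uv,z in(("top",(376,218),28),("top",(334,186),28),("scene",(220,193),28),("scene",(191,242),28)):
    P=ray(n,full(n,uv),z)[:2]-p[:2]; print(n,uv,P@[c,s],P@[-s,c])
E
```

```text
ts [543.637 -25.358   1.664] [-0.2 -0.1 -0.5 -0.4 -0.2 -0.3 -0.4 -0.6 -0.5 -0.9  0.2 -0.8 -0.7 -1.
 -0.2 -0.7  0.2 -0.8  0.  -0.6]
t [542.263 -26.405   1.665] [ 0.2  0.3 -0.2  0.   0.1  0.2  0.  -0.1 -0.1 -0.4]
s [546.034 -23.828   1.663] [ 0.3  0.1 -0.7 -0.3 -0.2 -0.   0.4 -0.   0.2  0.1]
top (376, 218) -98.32138723258184 -0.2552837416225479
top (334, 186) -76.62306117819503 -20.89052596370049
scene (220, 193) -93.59608471390769 15.552860452277853
scene (191, 242) -92.94139010129271 -23.561472320929823
```

Request:
move_arm([
  [[0,0,0],-1,1],
  [[0,0,0],-1,1],
  [[0,0,0],-1,1],
  [[0,0,0],-1,1],
  [[0,0,0],-1,1],
  [[0,0,0],-1,1],
  [[0,0,0],-1,1],
  [[0,0,0],-1,1],
  [[0,0,0],-1,1],
  [[0,0,0],-1,1],
  [[0,0,0],-1,1],
  [[0,0,0],-1,1],
  [[0,0,0],-1,1],
  [[0,0,0],-1,1],
  [[0,0,0],-1,1],
  [[0,0,0],-1,1],
  [[0,0,0],-0.48,1],
])

```text
t: 2.12
ee_pos: [139.9, -609.1, 241.4]
orientation: [2.11, 2.327, -0.0]
ft_force: [-0.1, -0.5, -0.8]
width: 0.4
grasp_force: 0.0
```

Request:
move_arm([
  [[0.88,0.96,0],0,1],
  [[0.88,0.96,0],0,1],
  [[0.88,0.96,0],0,1],
  [[0.88,0.96,0],0,1],
  [[0.88,0.96,0],0,1],
  [[0.88,0.96,0],0,1],
  [[0.88,0.96,0],0,1],
  [[0.88,0.96,0],0,1],
  [[0.88,0.96,0],0,1],
  [[0.88,0.96,0],0,1],
  [[0.88,0.96,0],0,1],
  [[0.88,0.96,0],0,1],
  [[0.88,0.96,0],0,1],
  [[0.88,0.96,0],0,1],
  [[0.88,0.96,0],0,1],
  [[0.88,0.96,0],0,1],
  [[0.88,0.96,0],0,1],
  [[0.88,0.96,0],0,1],
  [[0.88,0.96,0],0,1],
  [[0,0,0],0,1],
])

```text
t: 3.78
ee_pos: [558.5, -147.1, 241.7]
orientation: [2.111, 2.325, 0.003]
ft_force: [-1.5, 0.4, 0.1]
width: 0.6
grasp_force: 0.0
```

Request:
move_arm([
  [[0,-0.14,1],0,1],
  [[0,0,1],0,1],
  [[0,0,1],0,1],
  [[0,0,1],0,1],
  [[0,0,1],0,1],
  [[0,0,1],0,1],
  [[0,0,1],0,1],
  [[0,0,0.6],0,1],
  [[0,0,0.4],0,1],
  [[0,0,0.1],0,1],
  [[0,0,0],0,1],
])

```text
t: 4.7
ee_pos: [551.4, -151.0, 38.6]
orientation: [-2.115, -2.322, 0.001]
ft_force: [0.6, -0.3, -0.8]
width: 0.5
grasp_force: 0.0
```

```bash
python3 - <<'E'
from workcell import ctrl,cams
import cv2,numpy as np
from h import *
o=ctrl.get_obs(); print(o["t"],o["ee_pos"],o["ft_force"],o["moment"],o["qpos"])
ims=[]
for c,(x,y) in(("top",(255,140)),("scene",(250,175))):
    d=cams.get_image(c)["image"][:,:,::-1]; ims.append(cv2.resize(d[y:y+95,x-20:x+120],None,fx=5,fy=5,interpolation=2)[:,:])
cv2.imwrite("pics/p1.png",cv2.resize(cv2.vconcat(ims),None,fx=.63,fy=.63))
E
```

```text
4.7 [ 551.35014727 -151.02989843   38.60985094] [ 0.59272776 -0.33676494 -0.84326166] [-0.01188793 -0.04029208 -0.01035874] [-2.88166770e-01  6.46177793e-01  1.84325015e+00 -6.45754028e-05
  6.52926342e-01 -3.81121511e-01]
```

View pics/p1.png

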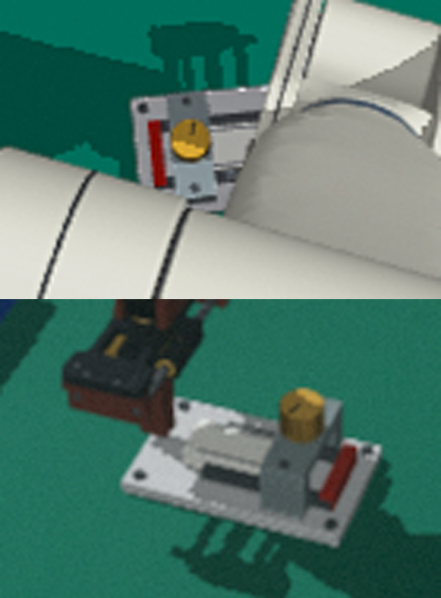

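The gripper is behind the tail, about 4 mm off to the +y side. I'll correct that and push.

Request:
move_arm([
  [[0,0.16,0.08],0,1],
  [[0,0,0],0,1],
  [[0.2,0,0],0,1],
  [[0.2,0,0],0,1],
  [[0.2,0,0],0,1],
  [[0.1,0,0],0,1],
  [[0.1,0,0],0,1],
  [[0.1,0,0],0,1],
  [[0.1,0,0],0,1],
  [[0.1,0,0],0,1],
  [[0.1,0,0],0,1],
  [[0.1,0,0],0,1],
  [[0.1,0,0],0,1],
  [[0.1,0,0],0,1],
  [[0.1,0,0],0,1],
])

```text
t: 6.05
ee_pos: [551.9, -110.5, 36.9]
orientation: [2.116, 2.322, 0.0]
ft_force: [-0.1, -0.3, 1.1]
width: 0.5
grasp_force: 0.8
```

Request:
move_arm([
  [[0.08,0,0],0,1],
  [[0.04,0,0],0,1],
  [[0,0,0],0,1],
])

```text
t: 6.3
ee_pos: [551.5, -107.3, 36.8]
orientation: [-2.115, -2.322, 0.0]
ft_force: [-0.4, -0.1, 0.6]
width: 0.8
grasp_force: 0.0
```

Request:
move_arm([
  [[0.04,0,0],0,1],
  [[0.04,0,0],0,1],
  [[0,0,0],0,1],
])

```text
t: 6.55
ee_pos: [551.5, -105.6, 36.8]
orientation: [2.115, 2.322, 0.0]
ft_force: [0.5, -1.3, 0.1]
width: 0.4
grasp_force: 0.5
```

Request:
move_arm([
  [[0.04,0,0],0,1],
  [[0.04,0,0],0,1],
  [[0,0,0],0,1],
])

```text
t: 6.8
ee_pos: [551.7, -105.4, 37.1]
orientation: [2.113, 2.322, -0.001]
ft_force: [0.7, -11.5, -1.3]
width: 0.4
grasp_force: 6.0
```

Request:
move_arm([
  [[0.04,0,0],0,1],
  [[0.04,0,0],0,1],
  [[0,0,0],0,1],
])

```text
t: 7.05
ee_pos: [551.8, -105.2, 37.2]
orientation: [2.111, 2.321, -0.003]
ft_force: [-1.6, -22.8, -0.4]
width: 0.1
grasp_force: 11.4
```

Request:
move_arm([
  [[-0.2,0,0],0,1],
  [[-0.8,0,0],0,1],
  [[-1,0,0],0,1],
  [[0,0,-1],0,1],
  [[0,0,-1],0,1],
  [[0,0,-1],0,0],
  [[0,0,-1],0,0],
  [[0,0,-1],0,0],
  [[0,0,-1],-1,0],
  [[0,0,0],-1,0],
  [[0,0,0],-1,0],
  [[0,0,0],-1,0],
  [[0,0,0],-1,0],
  [[0,0,0],-1,0],
  [[0,0,0],-1,0],
  [[0,0,0],-1,0],
  [[0,0,0],-1,0],
  [[0,0,0],-1,0],
  [[0,0,0],-1,0],
])

```text
t: 8.63
ee_pos: [555.3, -151.1, 186.7]
orientation: [-0.798, -3.038, -0.001]
ft_force: [-0.3, -0.3, 0.3]
width: 86.9
grasp_force: 0.0
```

```bash
python3 - <<'E'
from workcell import ctrl,cams
import cv2,numpy as np
o=ctrl.get_obs(); print(o["t"],o["ee_pos"],o["orientation"],o["moment"],o["qpos"])
d=cams.get_image("scene")["image"][:,:,::-1]; cv2.imwrite("pics/p2.png",cv2.resize(d[175:270,250:370],None,fx=5,fy=5,interpolation=2))
E
```

```text
8.6333 [ 555.34209651 -151.1217831   186.66959501] [-7.97536891e-01 -3.03777920e+00 -7.10852284e-04] [ 0.01161724 -0.10607789 -0.00035715] [-2.86583786e-01  4.20746329e-01  1.78142894e+00  5.28205950e-04
  9.40295913e-01 -1.34420122e+00]
```

View pics/p2.png

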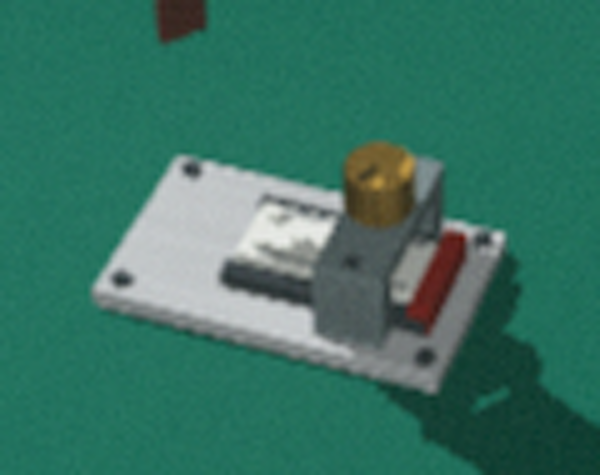

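The cover's nose is against the red stop (around pixel (400,275) in the crop), and its tail is now level with the ends of the rails. Next I move over the screw.

Request:
move_arm([
  [[0.574,0.826,0],0,0],
  [[0.574,0.826,0],0,0],
  [[0.574,0.826,0],0,0],
  [[0.574,0.826,0],0,0],
  [[0.574,0.826,0],0,0],
  [[0,0,0],-1,0],
  [[0,0,0],-1,0],
  [[0,0,0],-1,0],
  [[0,0,0],-1,0],
  [[0,0,0],-1,0],
  [[0,0,0],-1,0],
  [[0,0,0],-1,0],
  [[0,0,0],-1,0],
  [[0,0,0],-1,0],
  [[0,0,0],-1,0],
  [[0,0,0],-1,0],
  [[0,0,0],-1,0],
  [[0,0,0],-1,0],
  [[0,0,0],-1,0],
  [[0,0,0],0,0],
])

```text
t: 10.35
ee_pos: [544.2, -26.1, 186.8]
orientation: [1.085, -2.948, -0.001]
ft_force: [1.1, 0.7, -0.3]
width: 87.9
grasp_force: 0.0
```

```bash
python3 - <<'E'
from workcell import ctrl,cams
import numpy as np
o=ctrl.get_obs(); print(o["t"],o["ee_pos"],o["ft_force"],o["moment"],o["qpos"][[0,5]])
a=o["orientation"]; y=2*np.arctan2(a[1],a[0]); d=np.array([543.5,-26])-o["ee_pos"][:2]
print(y,d@[np.cos(y),np.sin(y)]/25,d@[np.sin(y),-np.cos(y)]/25)
E
```

```text
10.35 [544.15877205 -26.05420229 186.7530389 ] [ 1.08821218  0.67644699 -0.33442222] [ 0.11992354 -0.08061391 -0.04520945] [-0.06984788 -2.34604431]
-2.436422776783441 0.018660957944092477 0.01873067687503333
```

Request:
move_arm([
  [[0,0,1],0,0],
  [[0,0,1],0,0],
  [[0,0,1],0,0.3],
  [[0,0,0.8],0,0.4],
  [[0,0,0.47],0,0.5],
  [[0,0,0],0,0.56],
  [[0,0,0],0,0.58],
  [[0,0,0],0,0.58],
  [[0,0,0],0,0.58],
])

```text
t: 11.1
ee_pos: [545.4, -26.3, 81.4]
orientation: [-1.081, 2.947, -0.001]
ft_force: [0.1, 0.2, -0.3]
width: 44.8
grasp_force: 0.0
```

Request:
move_arm([
  [[0,0,0],0,0.6],
  [[0,0,0],0,0.62],
  [[0,0,0],0,0.7],
  [[0,0,0],0,1],
  [[0,0,0],0,1],
  [[0,0,0],0,1],
])

```text
t: 11.6
ee_pos: [543.2, -24.5, 81.2]
orientation: [1.081, -2.948, -0.005]
ft_force: [-6.0, 10.4, 10.0]
width: 33.4
grasp_force: 30.0
```

```bash
cat > s.py <<'E'
from workcell import ctrl
import numpy as np
o=ctrl.get_obs(); a=o["orientation"]; y=2*np.arctan2(a[1],a[0]); f=o["ft_force"]
print("t",o["t"],"ee",o["ee_pos"].round(2),"F",f.round(1),"M",o["moment"].round(3),"q6",o["qpos"][5].round(3),"w",o["width"],o["grasp_force"],"yaw",y.round(3))
print("F tool x,y",f[:2]@[np.cos(y),np.sin(y)],f[:2]@[np.sin(y),-np.cos(y)],"tauq6",o["joint_torque"][5])
E
python3 s.py
```

```text
t 11.6 ee [543.15 -24.5   81.2 ] F [-6.  10.4 10. ] M [ 2.028  0.914 -0.042] q6 -2.344 w 33.363736532407614 30.000244975090027 yaw -2.439
F tool x,y -2.1297106664846304 11.825884964048704 tauq6 -0.05787680041976273
```

Request:
move_arm([
  [[0,0.08,0],0,1],
  [[0,0,0],0,1],
  [[0,0,0],0,1],
])

```text
t: 11.85
ee_pos: [543.1, -24.4, 81.2]
orientation: [-1.082, 2.949, 0.001]
ft_force: [-4.9, 4.2, 8.1]
width: 33.5
grasp_force: 30.0
```

```bash
python3 s.py
```

```text
t 11.85 ee [543.12 -24.36  81.23] F [-4.9  4.2  8.1] M [ 0.75   0.578 -0.021] q6 -2.342 w 33.53220104991017 29.998400509357452 yaw 3.845
F tool x,y 1.021747574370291 6.399029232738882 tauq6 -0.0004125925261178054
```

Request:
move_arm([
  [[0,0,0],0.6,1],
  [[0,0,0],0.6,1],
  [[0,0,0],0.6,1],
  [[0,0,0],0.6,1],
  [[0,0,0],0.6,1],
])

```text
t: 12.27
ee_pos: [543.2, -24.5, 81.2]
orientation: [-0.684, 3.066, 0.0]
ft_force: [-3.5, 3.0, 7.4]
width: 33.2
grasp_force: 30.0
```

```bash
python3 s.py
```

```text
t 12.2667 ee [543.22 -24.46  81.22] F [-3.5  3.   7.4] M [0.686 0.478 0.062] q6 -2.078 w 33.16816693513871 29.99680995941162 yaw 3.581
F tool x,y 1.8847010019616393 4.204856199954169 tauq6 -0.7547739520668983
```

```bash
cat > m.py <<'E'
from workcell import ctrl,cams
import numpy as np
M=[];F=[]
for i in range(5):
    o=ctrl.get_obs(); M.append(o["moment"][2]); F.append(o["ft_force"]); 
    if i<4: cams.get_image("scene")
a=o["orientation"]; y=2*np.arctan2(a[1],a[0])%(2*np.pi); f=np.mean(F,0)
print("t",round(o["t"],2),"Mz",np.round(M,3),"mean",np.mean(M[1:]).round(3),"q6",o["qpos"][5].round(3),"yaw",y.round(3),"w",round(o["width"],1),"Ftool xy",(f[:2]@[np.cos(y),np.sin(y)]).round(1),(f[:2]@[np.sin(y),-np.cos(y)]).round(1),"Fz",f[2].round(1),o["ee_pos"].round(1))
E
```

Request:
move_arm([
  [[0,0.04,0],0,1],
  [[0,0,0],1,1],
  [[0,0,0],1,1],
  [[0,0,0],1,1],
  [[0,0,0],0,1],
  [[0,0,0],0,1],
])

```text
t: 12.77
ee_pos: [543.3, -24.5, 81.2]
orientation: [-0.282, 3.128, -0.001]
ft_force: [-2.5, -3.3, 6.2]
width: 33.3
grasp_force: 30.0
```

```bash
python3 m.py
```

```text
t 12.97 Mz [-0.101 -0.03  -0.06  -0.051 -0.044] mean -0.046 q6 -1.817 yaw 3.322 w 33.3 Ftool xy 2.9 -2.8 Fz 6.0 [543.3 -24.5  81.2]
```

Request:
move_arm([
  [[0.03,-0.02,0],1,1],
  [[0,0,0],1,1],
  [[0,0,0],1,1],
  [[0,0,0],0.5,1],
  [[0,0,0],0.25,1],
  [[0,0,0],0.1,1],
  [[0,0,0],0,1],
])

```text
t: 13.55
ee_pos: [543.2, -24.8, 81.2]
orientation: [0.244, 3.129, -0.0]
ft_force: [0.2, -1.8, 6.2]
width: 33.5
grasp_force: 30.0
```

```bash
python3 m.py
```

```text
t 13.75 Mz [-0.097 -0.004 -0.079 -0.04  -0.047] mean -0.042 q6 -1.483 yaw 2.986 w 33.9 Ftool xy -0.1 -1.2 Fz 6.1 [543.3 -24.8  81.2]
```

Request:
move_arm([
  [[0,0,0],1,1],
  [[0,0,0],1,1],
  [[0,0,0],1,1],
  [[0,0,0],0.5,1],
  [[0,0,0],0.25,1],
  [[0,0,0],0.1,1],
  [[0,0,0],0,1],
])

```text
t: 14.33
ee_pos: [543.2, -24.9, 81.2]
orientation: [0.764, 3.045, 0.0]
ft_force: [-0.9, -2.2, 6.0]
width: 33.2
grasp_force: 30.0
```

```bash
python3 m.py
```

```text
t 14.53 Mz [-0.031  0.023 -0.067 -0.085 -0.031] mean -0.04 q6 -1.147 yaw 2.65 w 33.4 Ftool xy -0.9 -2.3 Fz 6.2 [543.2 -24.9  81.2]
```

Request:
move_arm([
  [[0,0,0],1,1],
  [[0,0,0],1,1],
  [[0,0,0],1,1],
  [[0,0,0],0.5,1],
  [[0,0,0],0.25,1],
  [[0,0,0],0.1,1],
  [[0,0,0],0,1],
])

```text
t: 15.12
ee_pos: [543.1, -25.1, 81.2]
orientation: [1.262, 2.874, 0.0]
ft_force: [-0.0, -4.2, 6.5]
width: 33.3
grasp_force: 30.0
```

```bash
python3 m.py
```

```text
t 15.32 Mz [-0.055 -0.053  0.001 -0.051 -0.045] mean -0.037 q6 -0.811 yaw 2.315 w 33.6 Ftool xy -2.0 -2.8 Fz 6.8 [543.1 -25.1  81.2]
```

Request:
move_arm([
  [[0,0,0],1,1],
  [[0,0,0],1,1],
  [[0,0,0],1,1],
  [[0,0,0],0.5,1],
  [[0,0,0],0.25,1],
  [[0,0,0],0.1,1],
  [[0,0,0],0,1],
])

```text
t: 15.9
ee_pos: [543.0, -25.2, 81.2]
orientation: [1.725, 2.623, 0.001]
ft_force: [-0.7, -4.6, 6.9]
width: 33.1
grasp_force: 30.0
```

```bash
python3 m.py
```

```text
t 16.1 Mz [ 0.036 -0.026 -0.061 -0.025 -0.065] mean -0.044 q6 -0.475 yaw 1.979 w 33.5 Ftool xy -3.2 -2.7 Fz 7.3 [542.9 -25.2  81.2]
```

Request:
move_arm([
  [[-0.03,-0.03,0],1,1],
  [[0,0,0],1,1],
  [[0,0,0],1,1],
  [[0,0,0],0.5,1],
  [[0,0,0],0.25,1],
  [[0,0,0],0.1,1],
  [[0,0,0],0,1],
])

```text
t: 16.68
ee_pos: [542.8, -25.3, 81.2]
orientation: [2.14, 2.298, 0.003]
ft_force: [-0.2, 0.7, 6.1]
width: 33.5
grasp_force: 30.0
```

```bash
python3 m.py
```

```text
t 16.88 Mz [-0.067 -0.033 -0.047 -0.016 -0.007] mean -0.026 q6 -0.141 yaw 1.642 w 33.7 Ftool xy 1.5 0.1 Fz 6.5 [542.7 -25.3  81.2]
```

Request:
move_arm([
  [[0,0,0],1,1],
  [[0,0,0],1,1],
  [[0,0,0],1,1],
  [[0,0,0],0.5,1],
  [[0,0,0],0.25,1],
  [[0,0,0],0.1,1],
  [[0,0,0],0,1],
])

```text
t: 17.47
ee_pos: [542.5, -25.3, 81.2]
orientation: [2.494, 1.908, 0.003]
ft_force: [-1.1, 1.6, 6.3]
width: 33.4
grasp_force: 30.0
```

```bash
python3 m.py
```

```text
t 17.67 Mz [-0.049 -0.051 -0.026  0.032 -0.079] mean -0.031 q6 0.195 yaw 1.306 w 33.3 Ftool xy 1.6 -1.3 Fz 7.2 [542.6 -25.3  81.2]
```

Request:
move_arm([
  [[0,0,0],1,1],
  [[0,0,0],1,1],
  [[0,0,0],1,1],
  [[0,0,0],0.5,1],
  [[0,0,0],0.25,1],
  [[0,0,0],0.1,1],
  [[0,0,0],0,1],
])

```text
t: 18.25
ee_pos: [542.4, -25.3, 81.2]
orientation: [2.779, 1.464, 0.003]
ft_force: [-1.3, 2.5, 7.0]
width: 33.5
grasp_force: 30.0
```

```bash
python3 m.py
```

```text
t 18.45 Mz [-0.009 -0.049 -0.085 -0.062 -0.061] mean -0.064 q6 0.531 yaw 0.97 w 33.9 Ftool xy 0.9 -2.2 Fz 8.2 [542.4 -25.3  81.2]
```

Request:
move_arm([
  [[0,0,0],1,1],
  [[0,0,0],1,1],
  [[0,0,0],1,1],
  [[0,0,0],0.5,1],
  [[0,0,0],0.25,1],
  [[0,0,0],0.1,1],
  [[0,0,0],0,1],
])

```text
t: 19.03
ee_pos: [542.3, -25.2, 81.3]
orientation: [2.985, 0.98, 0.002]
ft_force: [-2.7, 2.4, 8.5]
width: 33.6
grasp_force: 30.0
```

```bash
python3 m.py
```

```text
t 19.23 Mz [0.059 0.061 0.056 0.095 0.043] mean 0.064 q6 0.867 yaw 0.635 w 33.0 Ftool xy -0.4 -3.5 Fz 9.0 [542.3 -25.1  81.3]
```

Request:
move_arm([
  [[0,0,0],0.5,1],
  [[0,0,0],0.3,1],
  [[0,0,0],0.2,1],
  [[0,0,0],0,1],
  [[0,0,0],0,1],
])

```text
t: 19.65
ee_pos: [542.2, -25.1, 81.3]
orientation: [3.025, 0.849, 0.002]
ft_force: [-2.4, 3.9, 10.5]
width: 33.4
grasp_force: 30.0
```

```bash
python3 m.py
```

```text
t 19.85 Mz [-0.024  0.001  0.028  0.054  0.02 ] mean 0.026 q6 0.954 yaw 0.547 w 33.4 Ftool xy -0.5 -4.0 Fz 9.6 [542.2 -25.1  81.3]
```

Request:
move_arm([
  [[0,0,0],0.5,1],
  [[0,0,0],0.5,1],
  [[0,0,0],0.5,1],
  [[0,0,0],0.3,1],
  [[0,0,0],0.2,1],
  [[0,0,0],0,1],
  [[0,0,0],0,1],
])

```text
t: 20.43
ee_pos: [542.2, -25.0, 81.3]
orientation: [-3.087, -0.582, -0.002]
ft_force: [-3.6, 3.7, 9.9]
width: 33.4
grasp_force: 30.0
```

```bash
python3 m.py
```

```text
t 20.63 Mz [ 0.03   0.05   0.03  -0.035  0.021] mean 0.016 q6 1.129 yaw 0.373 w 33.5 Ftool xy -1.3 -4.0 Fz 10.1 [542.2 -25.1  81.3]
```

Request:
move_arm([
  [[0,-0.03,0],0.4,1],
  [[0,0,0],0.4,1],
  [[0,0,0],0.4,1],
  [[0,0,0],0.4,1],
  [[0,0,0],0.4,1],
])

```text
t: 21.05
ee_pos: [542.1, -24.9, 81.4]
orientation: [3.126, 0.309, 0.003]
ft_force: [-2.4, 0.1, 9.5]
width: 33.9
grasp_force: 30.0
```

```bash
sed -i 's/range(5)/range(9)/;s/i<4/i<8/' m.py; python3 m.py
```

```text
t 21.45 Mz [ 0.256  0.029  0.021  0.056  0.006  0.037 -0.036  0.05   0.032] mean 0.024 q6 1.305 yaw 0.199 w 33.5 Ftool xy -2.1 -0.4 Fz 9.5 [542.1 -24.9  81.4]
```

Request:
move_arm([
  [[0,0,0],0.2,1],
  [[0,0,0],0.2,1],
  [[0,0,0],0.2,1],
])

```text
t: 21.7
ee_pos: [542.1, -24.9, 81.4]
orientation: [3.133, 0.229, 0.003]
ft_force: [-2.8, -0.1, 9.7]
width: 33.5
grasp_force: 30.0
```

```bash
python3 m.py
```

```text
t 22.1 Mz [0.199 0.072 0.072 0.131 0.104 0.097 0.08  0.102 0.099] mean 0.095 q6 1.357 yaw 0.146 w 33.7 Ftool xy -2.2 -0.4 Fz 10.0 [542.1 -24.8  81.4]
```

Request:
move_arm([
  [[0,0,0],0.1,1],
  [[0,0,0],0.1,1],
  [[0,0,0],0.1,1],
  [[0,0,0],0.05,1],
])

```text
t: 22.43
ee_pos: [542.1, -24.8, 81.4]
orientation: [3.136, 0.181, 0.003]
ft_force: [-3.2, 0.2, 10.3]
width: 33.7
grasp_force: 30.0
```

```bash
python3 m.py
```

```text
t 22.83 Mz [0.152 0.109 0.123 0.159 0.049 0.03  0.146 0.09  0.126] mean 0.104 q6 1.388 yaw 0.116 w 33.4 Ftool xy -2.2 -0.7 Fz 10.1 [542.1 -24.8  81.4]
```

Request:
move_arm([
  [[0,0,0],0.1,1],
  [[0,0,0],0.1,1],
  [[0,0,0],0.1,1],
  [[0,0,0],0.1,1],
  [[0,0,0],0.05,1],
])

```text
t: 23.25
ee_pos: [542.1, -24.8, 81.4]
orientation: [3.139, 0.12, 0.003]
ft_force: [-2.0, 0.0, 10.1]
width: 33.3
grasp_force: 30.0
```

```bash
python3 m.py
```

```text
t 23.65 Mz [0.224 0.18  0.178 0.214 0.252 0.2   0.132 0.142 0.164] mean 0.183 q6 1.427 yaw 0.077 w 33.3 Ftool xy -2.2 -0.6 Fz 10.1 [542.1 -24.9  81.4]
```

Request:
move_arm([
  [[0,0,0],-0.1,1],
  [[0,0,0],-0.1,1],
  [[0,0,0],0,1],
])

```text
t: 23.9
ee_pos: [542.1, -24.8, 81.4]
orientation: [3.138, 0.149, 0.003]
ft_force: [-2.3, 0.2, 10.3]
width: 33.3
grasp_force: 30.0
```

```bash
python3 m.py
```

```text
t 24.3 Mz [0.17  0.214 0.207 0.199 0.227 0.228 0.206 0.237 0.203] mean 0.215 q6 1.409 yaw 0.094 w 33.6 Ftool xy -1.9 -0.7 Fz 10.0 [542.1 -24.8  81.4]
```

Request:
move_arm([
  [[0,0,0],-0.1,1],
  [[0,0,0],-0.1,1],
  [[0,0,0],-0.1,1],
  [[0,0,0],0,1],
  [[0,0,0],0,1],
])

```text
t: 24.72
ee_pos: [542.1, -24.9, 81.4]
orientation: [3.135, 0.189, 0.003]
ft_force: [-1.7, 1.0, 9.6]
width: 33.4
grasp_force: 30.0
```

```bash
python3 m.py; python3 m.py
```

```text
t 25.12 Mz [0.178 0.084 0.113 0.111 0.146 0.133 0.123 0.142 0.134] mean 0.123 q6 1.383 yaw 0.12 w 33.0 Ftool xy -2.2 -0.7 Fz 9.9 [542.1 -24.9  81.4]
t 25.52 Mz [0.134 0.145 0.114 0.106 0.122 0.113 0.08  0.113 0.088] mean 0.11 q6 1.383 yaw 0.12 w 33.6 Ftool xy -2.1 -0.6 Fz 9.9 [542.1 -24.8  81.4]
```

The torque holds steady at about 0.12 N m, which is in the snug range. I'll release and lift clear.

Request:
move_arm([
  [[0,0,0],0,0.6],
  [[0,0,0],0,0.4],
  [[0,0,0],0,0],
  [[0,0,0],0,0],
  [[0,0,0],0,0],
  [[0,0,0],0,0],
  [[0,0,-0.5],0,0],
  [[0,0,-1],0,0],
  [[0,0,-1],0,0],
  [[0,0,-1],0,0],
  [[0,0,-1],0,0],
  [[0,0,-1],0,0],
  [[0,0,-1],0,0],
  [[0,0,0],0,0],
  [[0,0,0],0,0],
])

```text
t: 26.77
ee_pos: [542.2, -24.8, 244.8]
orientation: [3.135, 0.187, 0.006]
ft_force: [-0.2, -0.2, -1.0]
width: 87.7
grasp_force: 0.0
```

```bash
python3 m.py; python3 - <<'E'
from workcell import ctrl,cams
import cv2
d=cams.get_image("scene")["image"][:,:,::-1]; cv2.imwrite("pics/p3.png",cv2.resize(d[175:270,250:370],None,fx=5,fy=5,interpolation=2))
E
```

```text
t 27.17 Mz [ 0.004 -0.018 -0.007 -0.011 -0.071 -0.033  0.022 -0.017 -0.016] mean -0.019 q6 1.384 yaw 0.119 w 87.6 Ftool xy 0.0 -0.0 Fz -0.2 [541.  -24.7 241.8]
```

View pics/p3.png

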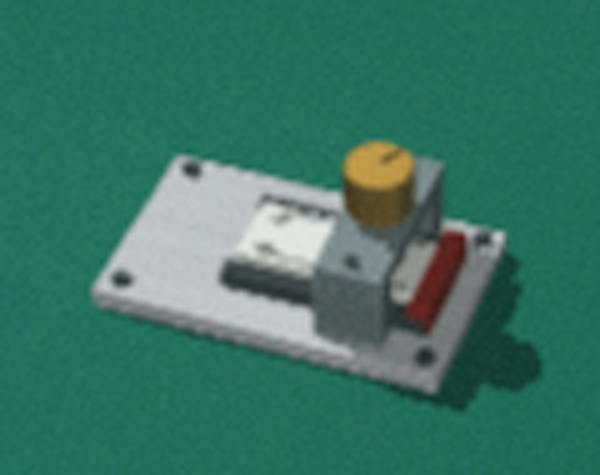

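The cover is still home, and the screw's mark has moved from lower-left to upper-right, which matches about 3.7 rad clockwise. Nothing is touching the robot.

```bash
python3 -c "
from workcell import ctrl
print(ctrl.close_job())"
```

```text
the job is handed in; nothing more can be done
None
```

The cover is fully home against the red stop, the thumbscrew was left snug (last reading about 0.12 N m, with one reading of 0.215 before I eased it back), the gripper let go, and the job was handed in at about 27 s.

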